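Reset the tripped breaker in the interlocked supply box

TASK

A breaker in the bench's supply box has tripped. Lift the capped specimen jar out of the swing of the box's rotary handle and stand it upright on the bench where the handle cannot reach it, turn the handle a quarter turn to OFF so that it frees the cover, open the cover until it stands about upright and let go of it, and push the tripped breaker's toggle fully over to ON, like its two neighbours. Then close the cover fully and turn the handle back to ON, leaving the other breakers on and everything else on the bench where it stands.

Things in the scene. Friction and masses are not known exactly. Their poses are not given: they have to be found in the camera images.
- supply_box: painted grey steel box fixed to the bench, 150 mm deep (x), 270 wide (y), top at 75 mm. Origin: centre of its underside. +x points to its back (hinge side), +y to its left end; yaw within 0.3 rad. y -48 to +132 mm lies under the cover; the 82 mm at its right end are a fixed top with the rotary handle. Under the cover a well (inside x -71 to 71, y -53 to 131 mm) holds three breakers in a row.
- handle_axis (a point): point on the handle's vertical turning axis, at half the lever's height; box frame (-35, -95, 91) mm. The lever sweeps a circle of 111 mm radius about it.
- handle (a joint): rotary handle: 1.571 = ON (lever points to the box's +y, lying 4 mm over the cover, which it holds shut; start), 0 = OFF (lever points to the box's -x, out over the front edge, clear of the cover). Seen from above it turns counter-clockwise from ON to OFF. An over-centre spring (at most 0.5 N m) resists to half way, then snaps it to the other stop.
- handle_grip (a point): grip point on the lever, 75 mm from the turning axis, 91.5 mm above the bench. The lever is a black bar with a thin white line on top, 18 mm wide, 25 mm tall (79 to 104 mm above the bench), reaching 111 mm from the axis; hub 48 mm across, 106 mm high. The point's y points along the lever away from the hub, z up.
- cover (a joint): angle of the cover: 0 = closed, flat on the box; grows as its front edge lifts and goes over to the back; 1.57 = upright, stop at 1.75. A stiff hinge (0.28 N m): it stays at whatever angle it is left.
- cover_bar (a point): middle of the cover's round steel bow handle: a bar 10 mm thick, about 50 mm long, along the box's y, with 33 mm clear under it; closed it lies at (-48, 65, 113) mm in the box frame. The point turns with the cover, a plate 138 x 180 x 5 mm whose top is at 75 mm when closed.
- cover_hinge (a point): point on the cover's hinge line level with the bow handle; the line runs along the box's y at (62, y, 72) mm. The bar swings about it at a radius of 117 mm.
- jar: specimen jar with ribbed screw cap (fixed on), 54 mm diameter x 104 mm tall, about 0.11 kg, body up to 80 mm. Origin: centre of its underside. It stands on the bench close in front of the box's handle end, in the lever's swing. Apart from the listed things the bench is clear from x 0.38 to 0.62 m and y -0.40 to 0.40 m.
- weighing_bottle: small stoppered glass bottle, 38 mm diameter x 70 mm tall, standing in front of the box. Bystander. Origin: centre of underside.
- flask: stoppered glass flask, 75 mm diameter x 141 mm tall, standing left of the box. Bystander. Origin: centre of underside.
- dropper_bottle: dark dropper bottle, 56 mm diameter x 162 mm tall, standing right of the box. Bystander. Origin: centre of underside.
- carapace: small fossil carapace, 148 x 182 x 87 mm, at the left or right of the bench nearer the robot. Bystander. Origin: centre of underside. Its y axis is its length; yaw within 0.3 rad of the world's axes.
- tape_roll: roll of tape lying flat, 67 mm diameter x 19 mm, on the side where the carapace is not. Bystander. Origin: centre of underside.
- toggle_a (a joint): angle of the toggle of breaker a: 0 = off (leans to the box's front, -x, by 0.45 rad), 0.9 = on (leans to the back, +x, by 0.45 rad). It snaps over past the middle; about 2.5 N at its tip. The tripped one stands at off, the others at on; the three breakers are alike and change places.
- breaker_a_pivot (a point): axis of breaker a's toggle, 44 mm above the bench, in the middle of the breaker (44 mm wide along the box's y, 50 mm from the next, top face 49 mm above the bench); axes as the box's. The toggle is a black bar 16 mm wide (y), 8 mm thick, whose tip is 24 mm from this axis.
- toggle_b (a joint): angle of the toggle of breaker b: 0 = off (leans to the box's front, -x, by 0.45 rad), 0.9 = on (leans to the back, +x, by 0.45 rad). It snaps over past the middle; about 2.5 N at its tip. The tripped one stands at off, the others at on; the three breakers are alike and change places.
- breaker_b_pivot (a point): axis of breaker b's toggle, 44 mm above the bench, in the middle of the breaker (44 mm wide along the box's y, 50 mm from the next, top face 49 mm above the bench); axes as the box's. The toggle is a black bar 16 mm wide (y), 8 mm thick, whose tip is 24 mm from this axis.
- toggle_c (a joint): angle of the toggle of breaker c: 0 = off (leans to the box's front, -x, by 0.45 rad), 0.9 = on (leans to the back, +x, by 0.45 rad). It snaps over past the middle; about 2.5 N at its tip. The tripped one stands at off, the others at on; the three breakers are alike and change places.
- breaker_c_pivot (a point): axis of breaker c's toggle, 44 mm above the bench, in the middle of the breaker (44 mm wide along the box's y, 50 mm from the next, top face 49 mm above the bench); axes as the box's. The toggle is a black bar 16 mm wide (y), 8 mm thick, whose tip is 24 mm from this axis.

How it is judged:
On the way, in this order (a step that is already met when the one before it is completed fails the run):
1. the jar stands upright on the bench, its centre more than 140 mm from the handle's axis, let go, while the handle is still ON (horizontal distance between jar and handle_axis above 0.14 m and height (world z) of jar below 0.008 m and angle between jar's own z axis and vertical below 0.12 rad and contact force between the fingers and jar below 0.1 N and value of joint handle above 1.3 rad), for 0.2 s.
2. the handle is turned to OFF (within 0.12 rad of its stop) (value of joint handle below 0.12 rad), for 0.2 s.
3. the cover stands open by more than 1.2 rad, the fingers touching nothing, the handle OFF (value of joint cover above 1.2 rad and value of joint handle below 0.12 rad and contact force between the fingers and anything else below 0.1 N), for 0.2 s.
4. the tripped breaker's toggle is at ON (above 0.78 rad) (value of joint toggle_a above 0.78 rad and value of joint cover above 1 rad), for 0.2 s.
5. the cover is closed (below 0.05 rad) with the handle still OFF (value of joint cover below 0.05 rad and value of joint handle below 0.12 rad), for 0.2 s.
6. the handle is back at ON (within 0.12 rad of its stop) over the closed cover (value of joint handle above 1.45 rad and value of joint cover below 0.05 rad), for 0.2 s.
At the end, for the whole second after the job is handed in: Handle at ON (within 0.12 rad of its stop), cover closed (below 0.05 rad), all three toggles at ON (above 0.78 rad), the jar at rest upright (tilt under 0.12 rad) on the bench with its centre more than 140 mm from the handle's axis (all of step 6 and value of joint each of toggle_a, toggle_b, toggle_c above 0.78 rad and horizontal distance between jar and handle_axis above 0.14 m and height (world z) of jar below 0.008 m and angle between jar's own z axis and vertical below 0.12 rad and linear speed of jar below 0.02 m/s); the robot touches nothing.
It fails at once if a neighbouring breaker's toggle is pushed off (below 0.45 rad) (value of joint any of toggle_b, toggle_c below 0.45 rad).
It fails at once if the jar is tipped over (by more than 0.6 rad) (angle between jar's own z axis and vertical above 0.6 rad).
It fails at once if a bystander (weighing bottle, flask, dropper bottle, carapace, tape roll) is moved by more than 20 mm (distance of any of weighing_bottle, flask, dropper_bottle, carapace, tape_roll from where it was at the start of the episode above 0.02 m).
It fails at once if a standing bottle or flask is tipped by more than 0.3 rad (angle between any of weighing_bottle, flask, dropper_bottle's own z axis and vertical above 0.3 rad).
It also fails if it takes over 72 s, if anything falls off the work surface, if the arm or the gripper's body presses on something with over 40 N, if the wrist force passes 120 N, or if a joint passes its speed limit or range.

ROBOT

A 6-joint arm with a two-finger parallel gripper is mounted at the origin on the work surface; the furniture and walls round the work are solid. World frame = base frame: x ahead of the robot, y to its left, z up, the work surface at z = 0. Lengths are in m, angles in rad, forces in N, time in s.
With the tool pointing down it reaches from about 0.275 to 0.825 m from the base axis. Payload 4.9 kg.
Tool frame: the origin (TCP) lies midway between the tips of the shut fingers; the grasp point (between the pads) lies 19 mm behind it (grip_point_offset is the distance from the TCP to the grasp point, in m); z points along the fingers, y is the line along which they close (so a half turn about z gives the same grasp; the last joint's range is limited). The gripper opens to 85 mm and grips with 20 to 120 N. Pads are 22 mm wide; open, the fingers measure 114 mm over their backs; the gripper's body (76 mm by 85 mm) begins 54 mm behind the grasp point. The pads swing forward as they close: fully open they stand 13 mm farther back than shut.
Start: joints at [1.055, 0.326, -0.193, 1.052, 0, 1.437], TCP at [0.205, 0.51, 0.21] pointing down, gripper open.
Joint ranges: [-2.65, 2.65], [-0.97, 1.79], [-1.3, 1.35], [-1.93, 2.1], [-1.47, 1.37], [-3.14, 3.14]. Speed limits (rad/s): [2.57, 2.57, 3.14, 3.14, 3.14, 3.14].

INTERFACE

Orientations are given as a rotation vector (axis times angle).
In Python, from cell import * gives the robot as it stands. Calls block until the motion is done:
- movep(position, orientation): joint-space move of the TCP to a pose.
- move_l(position, velocity=0.15, rot=None, until_force=None): straight line of the TCP; rot=None keeps the orientation; velocity is the mean speed in m/s. With until_force (N) it stops when the force on the tool has changed by that much, and returns True; else False.
- set_joints(angles): joint-space move.
- let_go() and grab(newtons=None): open the fingers fully, or close them until they stop; newtons is the grip in N (None keeps the last).
- sleep(seconds).
- ik(position, orientation): joint angles nearest the present ones, or None.
- get_state(): the state.
- grab_frame(name): name is "scene" or "top"; returns a dict with "img" (384x512x3 uint8, red, green, blue), "fx", "fy", "cx", "cy" (pixels), "cam_to_world" (4x4, takes a point from camera to world coordinates). Camera axes: x right, y down, z forward; pixel columns grow to the right and rows downward; lengths in m; the calibration is good to about 2 mm. A picture is of the moment at which its call begins. There is no depth.
A pose or a line that the arm cannot do raises MotionError and nothing moves.
- sign_off(): hands the job in; it is judged then, once.
Trained networks look in the newest picture that a camera, given by its name, has taken for a name from the list of things; names that differ only in an ending like _2 or _b are one class to them, and where a whole thing is asked for, a point or a joint stands for the part that bears it (a point fixed in the world has none). Each returns a list of dicts, best first, with "score" (0 to 1); they miss things now and then, are a little off and sometimes report something else, mostly with a low value. They report only what shows in the picture. A call takes as long as a camera call.
- spot_in(camera, name): "centre" ([column, row] in pixels, amid what is visible of it).
- silhouettes(camera, name): "mask" (384x512 bool, what is visible of it) and "centre" ([column, row] in pixels, amid what is visible of it).
- tip_of(camera, name): "centre" ([column, row] in pixels: a listed point, or the origin of a listed thing).
The state is a dict: "clock": time; "q": joint angles; "joint_velocities": joint speeds; "tau": joint torques, N m; "position": TCP position; "eef_rot": TCP orientation; "contact_force": force on the tool from outside, world axes, zero at the start; "wrist_torque": the same for the moment, N m; "finger_gap": opening from 0.0 (shut) to 1.0 (fully open); "grasp_force": force on a finger pad.
Only numpy, scipy, OpenCV 4.12 (cv2) and the standard library are available. Lean on these libraries where they do the work, as an engineer would, in place of code of your own. Each camera call takes 0.05 s, during which the arm holds its last target. There are 200 camera calls.

## Working session

There is one attempt and no reset: what is moved stays moved. The work goes in short steps, each a Python script; the robot and the scene stay as the last script left them, time stands still between calls to the robot, and variables do not carry over. Pictures are saved under pics/ and viewed, at most 10 in all, crops included, and the job is handed in when it is done.

```bash
mkdir -p pics; ls
cat > h.py <<'E'
from cell import *
import numpy as np, cv2
from scipy.spatial.transform import Rotation as R
def ray(f,px):
    d=np.array([(px[0]-f["cx"])/f["fx"],(px[1]-f["cy"])/f["fy"],1.]);T=np.array(f["cam_to_world"])
    return T[:3,3],T[:3,:3]@d
def atz(f,px,z):
    o,d=ray(f,px); return o+d*(z-o[2])/d[2]
def proj(f,p):
    T=np.linalg.inv(np.array(f["cam_to_world"]));c=T[:3,:3]@np.asarray(p)+T[:3,3]
    return np.array([f["fx"]*c[0]/c[2]+f["cx"],f["fy"]*c[1]/c[2]+f["cy"]])
def down(yaw): # tool down; tool y axis at world angle yaw
    y=np.array([np.cos(yaw),np.sin(yaw),0]);z=np.array([0,0,-1.]);x=np.cross(y,z)
    return R.from_matrix(np.c_[x,y,z]).as_rotvec()
E
python3 - <<'E'
from h import *
fs={}
for c in("scene","top"):
    f=fs[c]=grab_frame(c);cv2.imwrite(f"pics/{c}0.png",f["img"][:,:,::-1])
    print(c,np.round(np.array(f["cam_to_world"]),3).tolist(),f["fx"])
    for n,z in dict(supply_box=0,handle_axis=.091,handle_grip=.0915,cover_bar=.113,cover_hinge=.072,jar=0,weighing_bottle=0,flask=0,dropper_bottle=0,carapace=0,tape_roll=0).items():
        for r in tip_of(c,n)[:2]: print(n,np.round(r["centre"],1),round(r["score"],2),np.round(atz(f,r["centre"],z)[:2],4))
s=get_state();print(s["position"],s["eef_rot"],s["clock"])
E
```

```text
pics
scene [[0.815, -0.282, 0.507, -0.175], [-0.58, -0.364, 0.729, -1.004], [-0.021, -0.888, -0.46, 0.717], [0.0, 0.0, 0.0, 1.0]] 459.735199347933
supply_box [263.7 186.8] 0.58 [0.6508 0.1309]
supply_box [247.  200.8] 0.56 [0.5488 0.0837]
handle_axis [263.4 191. ] 0.84 [ 0.5292 -0.0345]
handle_axis [251.2 198.7] 0.4 [ 0.4736 -0.0514]
handle_grip [250.5 181.5] 0.93 [0.5346 0.0395]
cover_bar [225.4 169.3] 0.65 [0.4973 0.1225]
cover_hinge [248.6 169.2] 0.76 [0.6046 0.1517]
jar [248.2 226.3] 0.65 [ 0.4634 -0.0467]
weighing_bottle [198.5 212.8] 0.81 [0.3854 0.112 ]
weighing_bottle [348.6 290.5] 0.37 [ 0.4897 -0.4264]
flask [248.3 228.3] 0.66 [ 0.4573 -0.0559]
dropper_bottle [308.1 212.7] 0.6 [ 0.6549 -0.0938]
carapace [347.6 291.6] 0.71 [ 0.4849 -0.4278]
tape_roll [150.5 180.3] 0.49 [0.3618 0.4192]
top [[-0.009, -0.979, 0.205, 0.194], [-1.0, 0.009, -0.003, -0.01], [0.001, -0.205, -0.979, 1.713], [0.0, 0.0, 0.0, 1.0]] 439.0742028633025
supply_box [234.7 193.6] 0.83 [0.5561 0.0804]
handle_axis [263.3 191.9] 0.59 [ 0.5425 -0.0324]
handle_grip [237.1 197. ] 0.67 [0.5236 0.0665]
cover_bar [219.3 203.8] 0.58 [0.4941 0.1314]
cover_hinge [215.2 174.8] 0.87 [0.6156 0.1519]
jar [265.4 217.8] 0.72 [ 0.4575 -0.0408]
weighing_bottle [227.1 239.4] 0.46 [0.3737 0.1097]
flask [186.4 201.6] 0.8 [0.5253 0.2722]
dropper_bottle [281.3 167.1] 0.68 [ 0.6638 -0.1075]
carapace [363.6 207.1] 0.7 [ 0.4969 -0.4304]
tape_roll [149.8 238. ] 0.6 [0.3819 0.4114]
[0.20490585 0.51041017 0.21007109] [ 5.96016634e-01  3.08452084e+00 -6.52083893e-05] 1.2
```

```bash
python3 -c "
import cv2
a=cv2.imread('pics/top0.png')[130:270,140:320];cv2.imwrite('pics/t.png',cv2.resize(a,(770,599),interpolation=2))
a=cv2.imread('pics/scene0.png')[110:260,130:330];cv2.imwrite('pics/s.png',cv2.resize(a,(800,600),interpolation=2))"
```

```text
(no output)
```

View pics/t.png

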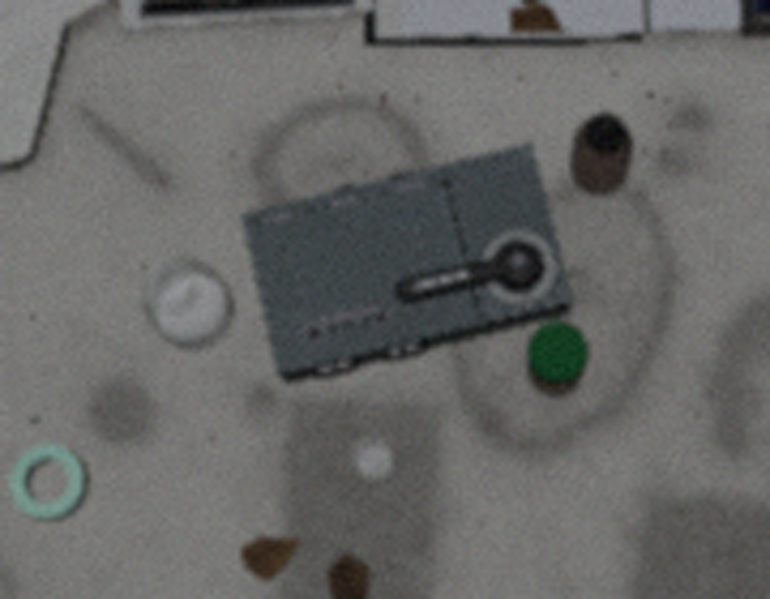

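View pics/s.png

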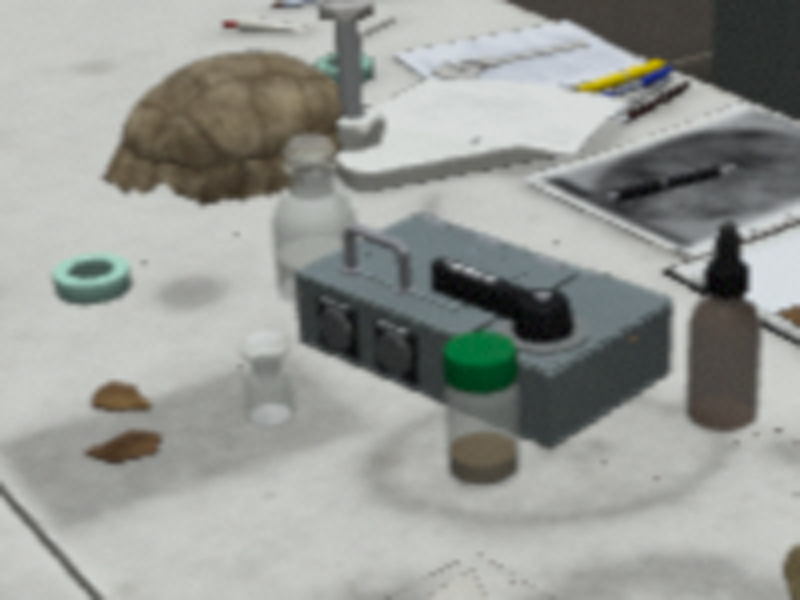

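The top view shows the box corners at crop (245,215), (532,148), (570,305), (285,375) and the green jar cap at (557,350). The scene view shows the same layout, with the bottle in front, the flask at the left and the dropper at the right. I'll fit the box pose from the corners of both views.

Run:
```python
from h import *
from scipy.optimize import least_squares
t=grab_frame("top");s=grab_frame("scene")
T=lambda p:np.array([140+p[0]/4.278,130+p[1]/4.278]);S=lambda p:np.array([130+p[0]/4,110+p[1]/4])
C=dict(bl=(75,135,75),br=(75,-135,75),fr=(-75,-135,75),fl=(-75,135,75),ax=(-35,-95,106))
obs=[(t,T(p),C[k]) for k,p in dict(bl=(245,215),br=(532,148),fr=(570,300),fl=(284,372),ax=(518,264)).items()]
obs+=[(s,S(p),C[k]) for k,p in dict(bl=(425,215),br=(670,300),fr=(548,372),fl=(297,272)).items()]
def w(v,c):
    c=np.array(c)/1000; a=v[2];return np.array([v[0]+c[0]*np.cos(a)-c[1]*np.sin(a),v[1]+c[0]*np.sin(a)+c[1]*np.cos(a),c[2]])
fun=lambda v:np.concatenate([proj(f,w(v,c))-p for f,p,c in obs])
r=least_squares(fun,[.556,.08,.2],loss="soft_l1");print(r.x,np.round(fun(r.x).reshape(-1,2),1).tolist())
for k,c in dict(axis=(-35,-95,91),bar=(-48,65,113),hinge=(62,65,72)).items(): print(k,w(r.x,c).round(4))
print("jar top",atz(t,T((557,350)),.104),atz(s,S((481,348)),.104))
for f,c in((t,"top"),(s,"scene")):
  for n,h in(("weighing_bottle",0.035),("flask",.07),("dropper_bottle",.08),("jar",.052)):
    m=silhouettes(c,n)
    if m: print(c,n,round(m[0]["score"],2),atz(f,m[0]["centre"],h).round(4))
```

```text
[0.55367664 0.0727818  0.2280135 ] [[-0.3, -0.6], [1.0, -0.9], [1.5, 0.6], [-1.2, 0.3], [1.0, -0.3], [-1.2, -1.4], [0.8, -0.3], [-0.1, -0.0], [-1.4, -0.9]]
axis [ 0.5411 -0.0277  0.091 ]
bar [0.4922 0.1252 0.113 ]
hinge [0.5994 0.1501 0.072 ]
jar top [ 0.46383373 -0.05702428  0.104     ] [ 0.46373423 -0.06133264  0.104     ]
top weighing_bottle 0.54 [0.3798 0.1279 0.035 ]
top flask 0.88 [0.5234 0.2586 0.07  ]
top dropper_bottle 0.51 [ 0.6531 -0.1012  0.08  ]
top jar 0.64 [ 0.4646 -0.0431  0.052 ]
scene weighing_bottle 0.49 [0.38   0.0992 0.035 ]
scene flask 0.68 [0.5402 0.2939 0.07  ]
scene dropper_bottle 0.62 [ 0.6232 -0.1374  0.08  ]
scene jar 0.73 [ 0.4632 -0.0625  0.052 ]
```

```bash
cat >> h.py <<'E'
BX=np.array([0.5537,0.0728]);A=0.228
def B(x,y,z): # box frame mm -> world m
    c,s=np.cos(A),np.sin(A);return np.array([BX[0]+(x*c-y*s)/1000,BX[1]+(x*s+y*c)/1000,z/1000])
def st(m=""):
    s=get_state();print(m,"t",round(s["clock"],2),"p",np.round(s["position"],4),"F",np.round(s["contact_force"],1),"gap",round(s["finger_gap"],3),"gf",round(s["grasp_force"],1),"q6",round(s["q"][5],2))
E
python3 - <<'E'
from h import *
o=down(np.pi/2+A)
movep([.464,-.059,.21],o);st()
print(move_l([.464,-.059,.070],.2,until_force=8));st()
grab(25);st()
p=get_state()["position"]
move_l([p[0],p[1],p[2]+.03],.1);st()
move_l([.43,-.20,.105],.15)
print(move_l([.43,-.20,p[2]-.004],.05,until_force=4));st()
f=grab_frame("scene");cv2.imwrite("pics/s1.png",f["img"][100:325,100:400,::-1].repeat(2,0).repeat(2,1))
let_go();st()
move_l([.43,-.20,.20],.2);st()
E
```

```text
t 3.93 p [ 0.4641 -0.0585  0.21  ] F [0.4 0.3 1. ] gap 1.003 gf 0.0 q6 -0.51
False
 t 4.78 p [ 0.4647 -0.0589  0.0707] F [ 0.2 -0.4  0.9] gap 1.001 gf 0.0 q6 -0.51
 t 5.19 p [ 0.4651 -0.0591  0.0712] F [-0.3  1.   5.5] gap 0.611 gf 25.4 q6 -0.51
 t 5.65 p [ 0.4653 -0.0592  0.1013] F [ 0.3  0.7 -0.9] gap 0.604 gf 26.5 q6 -0.51
True
 t 7.42 p [ 0.4298 -0.1997  0.0708] F [-0.5  0.1  2.1] gap 0.61 gf 27.6 q6 -0.82
 t 7.9 p [ 0.4289 -0.1989  0.0707] F [-0.5 -0.4  0.4] gap 1.001 gf 0.0 q6 -0.82
 t 8.7 p [ 0.4294 -0.1996  0.1992] F [-0.1 -0.6 -0.5] gap 0.999 gf 0.0 q6 -0.82
```

View pics/s1.png

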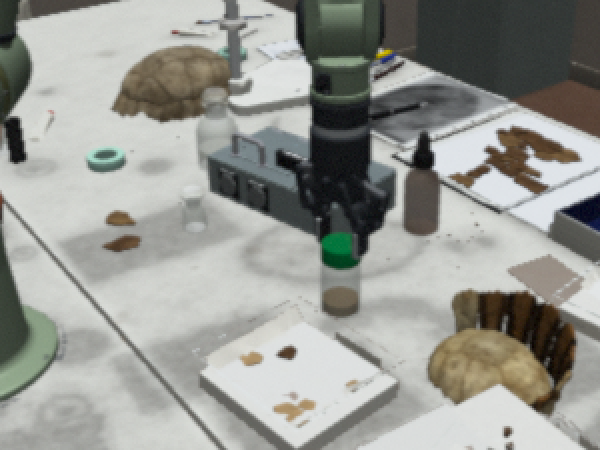

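The jar stands upright at its new spot, image (340,290), and the fingers have let go. Next I'll push the lever to OFF with closed fingers.

```bash
cat >> h.py <<'E'
def lev(h,side,r=80,off=21,z=86): # TCP beside lever at joint angle h; side=-1: behind it (pushes to OFF), +1: pushes to ON
    # lever direction in box frame at angle h: OFF -x, ON +y
    d=np.array([-np.cos(h),np.sin(h)]); n=np.array([np.sin(h),np.cos(h)]) # n points toward ON
    q=np.array([-35,-95])+r*d+(off*n if side<0 else -off*n)
    return B(q[0],q[1],z), down(A+np.arctan2(d[1],d[0]))
E
python3 - <<'E'
from h import *
grab(20)
p,o=lev(1.571,-1,off=30);print(ik(p,o))
movep(p+[0,0,.08],o);st()
move_l(p,.12,until_force=6);st()
for h in np.arange(1.4,-.01,-.2):
    p,o=lev(h,-1);move_l(p,.12,rot=o);st(round(h,1))
p,o=lev(0,-1,off=19);move_l(p,.1,rot=o);st()
p,o=lev(0,-1,off=35);move_l(p,.1,rot=o);move_l(p+[0,0,.1],.2);st()
f=grab_frame("scene");cv2.imwrite("pics/s2.png",f["img"][100:250,100:300,::-1].repeat(3,0).repeat(3,1))
f=grab_frame("top");r=tip_of("top","handle_grip");print(B(-110,-95,91.5),[(x["score"],atz(f,x["centre"],.0915)) for x in r[:2]])
E
```

```text
[-0.03000958  0.44865426 -0.35177193  0.77037014  0.         -0.25780591]
 t 10.57 p [0.5522 0.0561 0.1661] F [0.  0.1 0.4] gap 0.001 gf 0.0 q6 -0.26
 t 11.39 p [0.5528 0.0566 0.0867] F [ 0.1 -0.3 -0.1] gap 0.003 gf 0.0 q6 -0.26
1.4 t 11.73 p [0.5302 0.0542 0.087 ] F [-0.4 -0.4  0.5] gap -0.006 gf 0.0 q6 -0.43
1.2 t 12.08 p [0.5146 0.0503 0.0865] F [0.9 0.3 0.1] gap 0.001 gf 0.0 q6 -0.64
1.0 t 12.43 p [0.4995 0.0432 0.0863] F [0.9 0.8 0.6] gap -0.003 gf 0.0 q6 -0.86
0.8 t 12.78 p [0.4861 0.0334 0.0862] F [ 0.5 -0.4  0.1] gap 0.004 gf 0.0 q6 -1.08
0.6 t 13.13 p [0.4751 0.0212 0.0862] F [ 0.3  0.2 -0.9] gap 0.003 gf 0.0 q6 -1.31
0.4 t 13.48 p [0.4666 0.007  0.0861] F [-0.4 -0.6 -0.6] gap -0.003 gf 0.0 q6 -1.54
0.2 t 13.83 p [ 0.4611 -0.0085  0.0861] F [-1.2 -0.3 -0.3] gap 0.002 gf 0.0 q6 -1.77
0.0 t 14.18 p [ 0.4588 -0.0248  0.0861] F [ 0.2  0.4 -0.2] gap -0.0 gf 0.0 q6 -2.01
 t 14.43 p [ 0.459  -0.0269  0.086 ] F [-0.1  0.5 -0.6] gap 0.001 gf 0.0 q6 -2.02
 t 15.39 p [ 0.4549 -0.0118  0.1854] F [0.2 0.2 0.6] gap 0.004 gf 0.0 q6 -1.99
[ 0.46801958 -0.04460471  0.0915    ] []
```

View pics/s2.png

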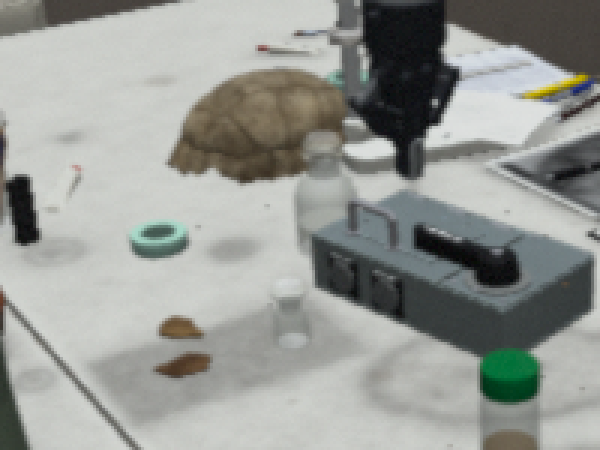

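The lever is still at ON (tip at crop (420,235), hub (495,265)), so the push missed or slipped. I'll look with the fingers beside it.

Run:
```python
from h import *
f=grab_frame("scene");s=get_state();print("tcp proj in crop",(proj(f,s["position"])-[100,100])*3)
p,o=lev(1.571,-1,off=30)
movep(p+[0,0,.08],o);move_l(p,.15,until_force=6);st()
a=[]
def snap():
    for c in("scene",):
        f=grab_frame(c);a.append(cv2.resize(f["img"][120:220,180:310,::-1],(390,300),interpolation=2));print((proj(f,get_state()["position"])-[180,120])*3)
snap()
for h in (1.45,1.3,1.1):
    p,o=lev(h,-1);move_l(p,.1,rot=o);st(h);snap()
cv2.imwrite("pics/m1.png",np.vstack([np.hstack(a[:2]),np.hstack(a[2:])]))
```

```text
tcp proj in crop [409.62298199 197.9049671 ]
 t 17.8 p [0.5527 0.057  0.0866] F [0.2 0.1 0.1] gap 0.002 gf 0.0 q6 -0.26
[216.62663541 177.54932215]
1.45 t 18.19 p [0.5344 0.0547 0.0871] F [ 0.4  0.6 -0.9] gap 0.001 gf 0.0 q6 -0.38
[203.31808877 183.16984379]
1.3 t 18.54 p [0.522  0.0527 0.0863] F [ 0.4 -1.5 -0.1] gap -0.0 gf 0.0 q6 -0.54
[194.45137066 187.77928091]
1.1 t 18.94 p [0.5065 0.0471 0.0862] F [-0.5  0.2  0. ] gap 0.004 gf 0.0 q6 -0.75
[184.88113976 193.97200297]
```

View pics/m1.png

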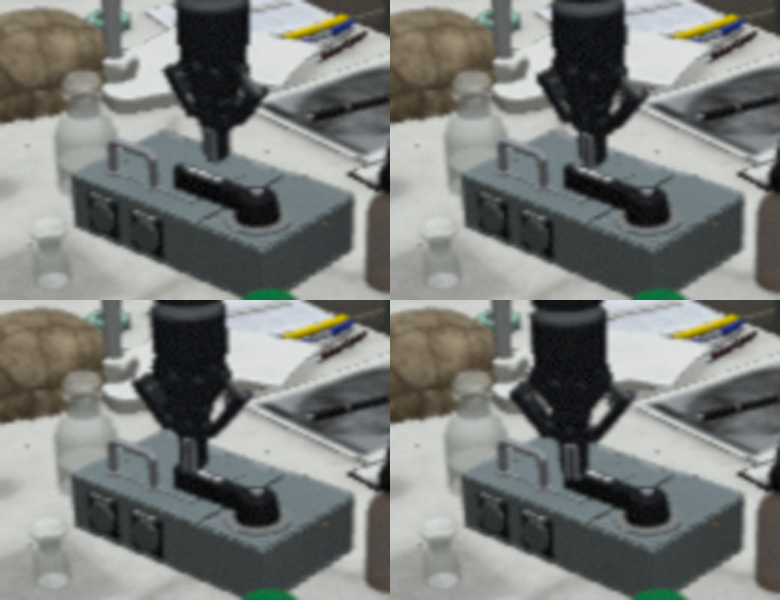

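The fingertips appear about 6 px above where the TCP projects (seen at row 160, predicted 177), so they skim over the lever. I'll probe the cover with a guarded descent to get the true tip height.

Run:
```python
from h import *
p,o=lev(1.1,-1);move_l(p+[0,0,.05],.15)
p,o=lev(1.571,-1,off=40);move_l(p+[0,0,.05],.15,rot=o)
f=grab_frame("scene");s=get_state();print(s["q"],s["finger_gap"])
print(move_l([p[0],p[1],.062],.03,until_force=4));st()
```

```text
[-2.55541377e-02  4.13306679e-01 -2.65929498e-01  8.94102143e-01
 -6.79519360e-05 -2.54317743e-01] 0.004868802934690851
False
 t 22.77 p [0.5621 0.0593 0.0621] F [-0.4  0.4  1. ] gap -0.002 gf 0.0 q6 -0.25
```

Run:
```python
from h import *
p=get_state()["position"]
print(move_l([p[0],p[1],.045],.02,until_force=4));st()
f=grab_frame("scene");print(proj(f,get_state()["position"]))
cv2.imwrite("pics/m2.png",cv2.resize(f["img"][100:220,180:310,::-1],(650,600),interpolation=2))
```

```text
True
 t 23.29 p [0.5621 0.0593 0.0538] F [-1.2  0.4  6. ] gap 0.001 gf 3.3 q6 -0.25
[254.34090395 187.61865715]
```

View pics/m2.png

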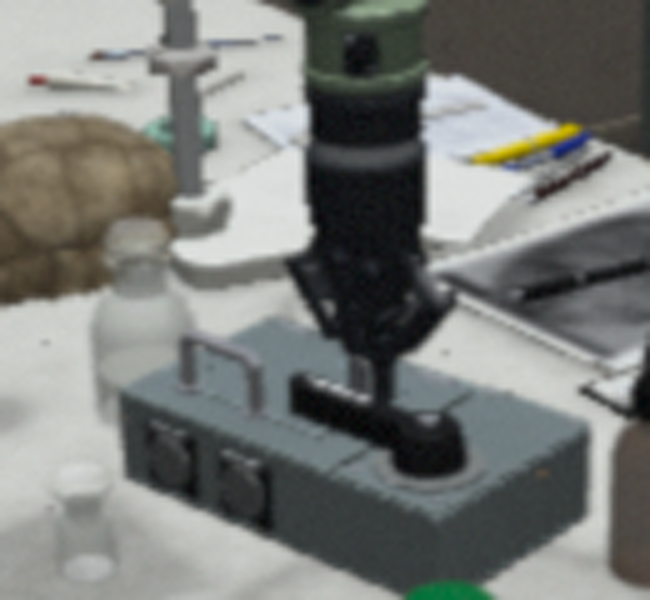

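The cover at z=75 mm was touched at TCP z=54 mm, so the real tips sit 21 mm behind the reported TCP. I'll add this correction and push again.

```bash
cat >> h.py <<'E'
L=.021
def tz(o): return R.from_rotvec(o).as_matrix()[:,2]
def ml(p,v=.12,rot=None,uf=None): # real tip target
    o=rot if rot is not None else get_state()["eef_rot"]
    return move_l(np.asarray(p)+L*tz(o),v,rot=rot,until_force=uf)
def mp(p,o): movep(np.asarray(p)+L*tz(o),o)
E
python3 - <<'E'
from h import *
p=get_state()["position"];move_l(p+np.array([0,0,.010]),.05)
for h in np.arange(1.4,.1,-.25):
    p,o=lev(h,-1,z=85);ml(p,.12,rot=o);st(round(h,2))
p,o=lev(0.05,-1,z=85);ml(p,.1,rot=o);st()
p,o=lev(0.05,-1,off=33,z=85);ml(p,.1,rot=o);ml(p+[0,0,.1],.25);st()
f=grab_frame("scene");cv2.imwrite("pics/s3.png",cv2.resize(f["img"][120:270,150:350,::-1],(800,600),interpolation=2))
E
```

```text
1.4 t 24.13 p [0.5305 0.0545 0.0642] F [ 4.   1.3 -2.9] gap -0.0 gf 1.7 q6 -0.43
1.15 t 24.53 p [0.5101 0.0491 0.064 ] F [1.8 1.1 0.9] gap -0.0 gf 1.1 q6 -0.69
0.9 t 24.93 p [0.4914 0.0386 0.0638] F [-0.3 -0.  -0.1] gap -0.001 gf 0.1 q6 -0.97
0.65 t 25.33 p [0.4771 0.0243 0.064 ] F [ 0.3  0.3 -0.2] gap -0.005 gf 0.0 q6 -1.25
0.4 t 25.73 p [0.4665 0.0069 0.0641] F [ 0.  -0.7 -0.2] gap 0.001 gf 0.0 q6 -1.54
0.15 t 26.13 p [ 0.4602 -0.0126  0.0641] F [-0.2 -0.4 -0.4] gap -0.005 gf 0.0 q6 -1.83
 t 26.38 p [ 0.459  -0.0207  0.064 ] F [-0.1  0.2  0.4] gap 0.005 gf 0.0 q6 -1.95
 t 27.2 p [ 0.4569 -0.0095  0.1644] F [-0.   0.6  0.2] gap 0.003 gf 0.0 q6 -1.93
```

View pics/s3.png

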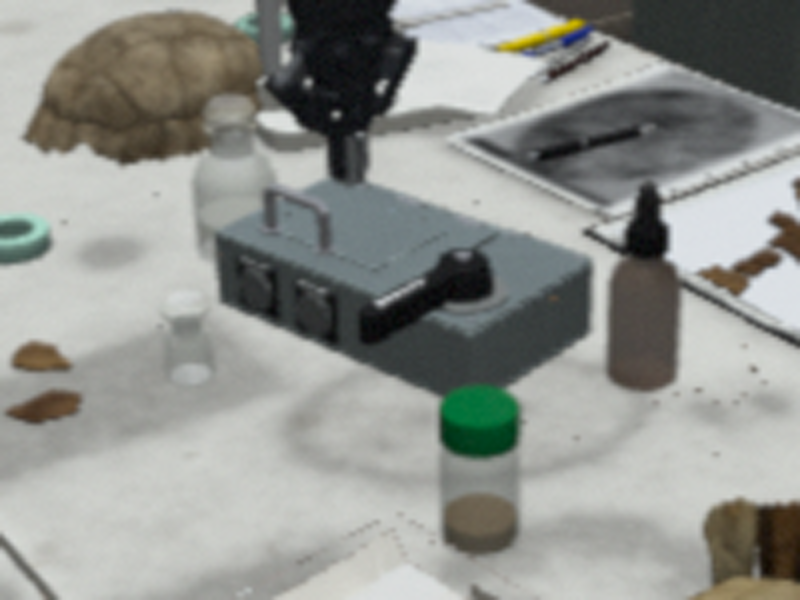

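The lever now points out over the front (tip (370,330), hub (465,275)), so it is OFF. Next is the cover: grasp the bow, swing it to about 0.6 rad tilting with it, release, then push the front edge upright with closed fingers.

```bash
cat >> h.py <<'E'
YB=R.from_euler("z",A)
def bar(th,y=65,back=-19): # tip pose for gripping bar, tool tilted with cover by th
    c=np.array([-110,41.]); x=62+c[0]*np.cos(th)+c[1]*np.sin(th); z=72-c[0]*np.sin(th)+c[1]*np.cos(th)
    n=np.array([np.sin(th),0,np.cos(th)])
    q=np.array([x,y,z])+back*n
    o=(YB*R.from_euler("y",th)*YB.inv()*R.from_rotvec(down(A+YS))).as_rotvec()
    return B(*q),o
YS=np.pi
E
python3 - <<'E'
import h; from h import *
for ys in(0,np.pi):
    h.YS=ys
    for th in(0,.3,.6,.8):
        p,o=bar(th);q=ik(p+L*tz(o),o);print(ys,th,None if q is None else np.round(q,2))
f=grab_frame("top")
for c in("top","scene"):
    f=grab_frame(c);print(c,[(round(r["score"],2),np.round(r["centre"],1),atz(f,r["centre"],.113).round(4)) for r in tip_of(c,"cover_bar")[:2]],B(-48,65,113),proj(f,B(-48,65,113)))
E
```

```text
0 0 [ 0.1   0.39 -0.49  0.69  0.    1.45]
0 0.3 [ 0.12  0.6  -0.1   1.18 -0.03  1.47]
0 0.6 [ 0.14  0.87  0.36  1.66 -0.05  1.5 ]
0 0.8 [ 0.15  1.1   0.74  2.01 -0.06  1.51]
3.141592653589793 0 [ 0.1   0.39 -0.49  0.69  0.   -1.7 ]
3.141592653589793 0.3 [ 0.12  0.6  -0.1   1.18 -0.03 -1.67]
3.141592653589793 0.6 [ 0.14  0.87  0.36  1.66 -0.05 -1.64]
3.141592653589793 0.8 [ 0.15  1.1   0.74  2.01 -0.06 -1.63]
top [(0.67, array([215.8, 205.3]), array([0.4885, 0.1443, 0.113 ]))] [0.49225029 0.1252684  0.113     ] [220.95912852 204.26866876]
scene [(0.81, array([221.7, 167.3]), array([0.4961, 0.1425, 0.113 ]))] [0.49225029 0.1252684  0.113     ] [223.55951449 169.42227926]
```

Run:
```python
from h import *
p,o=bar(0)
let_go()
ml(get_state()["position"]-L*tz(get_state()["eef_rot"])+[0,0,.03],.2)
mp(p+[0,0,.06],o);st()
print(ml(p,.12,uf=8));st()
grab(40);st("grip")
for th in np.arange(.1,.61,.1):
    p,o=bar(th);ml(p,.12,rot=o);st(round(th,1))
f=grab_frame("scene");cv2.imwrite("pics/s4.png",cv2.resize(f["img"][80:230,150:350,::-1],(800,600),interpolation=2))
```

```text
t 29.24 p [0.4914 0.1253 0.1321] F [-0.   0.3 -0.1] gap 1.001 gf 0.0 q6 -1.7
False
 t 29.89 p [0.4928 0.1247 0.0737] F [-0.6 -0.3  0.1] gap 1.001 gf 0.0 q6 -1.7
grip t 30.58 p [0.4951 0.126  0.0737] F [ 4.6  1.7 -2.9] gap 0.1 gf 38.9 q6 -1.7
0.1 t 30.87 p [0.4954 0.1261 0.0839] F [ 5.8  2.5 -3.3] gap 0.097 gf 40.2 q6 -1.69
0.2 t 31.15 p [0.4966 0.1264 0.0941] F [ 7.2  2.1 -3.7] gap 0.096 gf 40.9 q6 -1.68
0.3 t 31.43 p [0.4988 0.127  0.1042] F [ 5.7  2.5 -5.1] gap 0.095 gf 41.4 q6 -1.67
0.4 t 31.7 p [0.5019 0.1277 0.1141] F [ 5.8  3.2 -5.6] gap 0.099 gf 41.5 q6 -1.66
0.5 t 31.98 p [0.5058 0.1287 0.1236] F [ 3.7  2.  -9.5] gap 0.098 gf 41.4 q6 -1.65
0.6 t 32.26 p [0.5112 0.1301 0.1332] F [ 2.5  3.1 -9.8] gap 0.099 gf 41.4 q6 -1.64
```

View pics/s4.png

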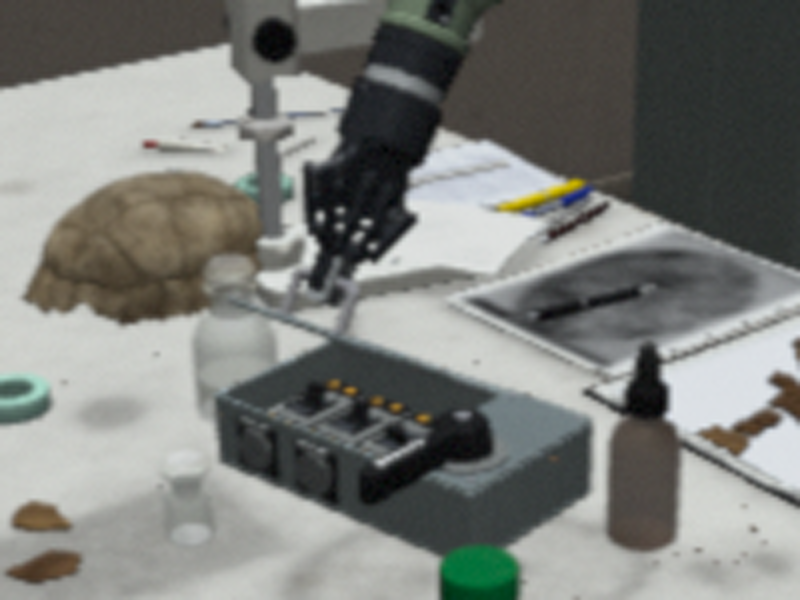

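Run:
```python
from h import *
let_go();st("rel")
p,o=bar(.6,back=60);ml(p,.25)
od=down(A+3*np.pi/2-np.pi) # tool y along box y
def edge(th,dx=0): return B(62-138*np.cos(th)-11-dx,45,72+138*np.sin(th)-35)
grab(20)
q=ik(B(-110,45,250),od);print(np.round(q,2))
movep(B(-100,45,230),od);st()
ml(edge(.6,22),.25);st()
for th in (.6,.8,1.0,1.2,1.35,1.5): print(ml(edge(th),.12));st(th)
ml(edge(1.5,60),.15);ml(edge(1.5,130)+[0,0,.06],.3);st()
a=[]
for c,(r,k) in(("scene",(80,150)),("top",(140,160))):
    f=grab_frame(c);a.append(cv2.resize(f["img"][r:r+140,k:k+(180 if c=="scene" else 140),::-1],None,fx=(2.2 if c=="scene" else 2.8),fy=(2.2 if c=="scene" else 2.8),interpolation=2))
    for n,z in(("breaker_a_pivot",.044),("handle_grip",.0915)):
        for x in tip_of(c,n)[:4]:
            w=atz(f,x["centre"],z);b=R.from_euler("z",-A).apply(w-[BX[0],BX[1],0]);print(c,n,round(x["score"],2),np.round(x["centre"],1),"box mm",np.round(b*1000))
H=max(i.shape[0] for i in a);a=[cv2.copyMakeBorder(i,0,H-i.shape[0],0,0,0) for i in a]
im=np.hstack(a);print(im.shape);cv2.imwrite("pics/s5.png",im)
st()
```

```text
rel t 33.03 p [0.5115 0.1297 0.1349] F [-0.6 -0.4 -0.6] gap 0.996 gf 0.0 q6 -1.64
[ 0.04  0.11 -0.37  1.09  0.   -0.19]
 t 35.58 p [0.4469 0.0941 0.2303] F [ 0.2 -1.4 -0.2] gap -0.002 gf 0.0 q6 -0.18
 t 36.27 p [0.4615 0.0975 0.0942] F [ 0.3 -0.4  0.3] gap 0.002 gf 0.0 q6 -0.18
False
0.6 t 36.61 p [0.4826 0.1025 0.0953] F [-4.6 -1.3  3.3] gap -0.001 gf 1.8 q6 -0.17
False
0.8 t 36.99 p [0.4998 0.1065 0.1166] F [-4.3  0.1  2.6] gap 0.002 gf 2.0 q6 -0.16
False
1.0 t 37.38 p [0.5221 0.1115 0.1333] F [0.2 0.7 0. ] gap 0.001 gf 0.0 q6 -0.16
False
1.2 t 37.76 p [0.5452 0.1169 0.1446] F [-1.  -0.1 -1.1] gap 0.001 gf 0.0 q6 -0.15
False
1.35 t 38.08 p [0.5636 0.1212 0.1502] F [-0.3  0.6  0.1] gap -0.0 gf 0.0 q6 -0.14
False
1.5 t 38.41 p [0.5833 0.1258 0.1533] F [ 0.1  0.8 -0.4] gap -0.001 gf 0.0 q6 -0.14
 t 39.42 p [0.4586 0.0966 0.2146] F [ 0.8  0.9 -0.4] gap 0.003 gf 0.0 q6 -0.18
scene breaker_a_pivot 0.39 [251.9 190.2] box mm [ 1. -8. 44.]
scene handle_grip 0.88 [248.4 194.3] box mm [-92. -79.  92.]
top breaker_a_pivot 0.73 [239.8 192.7] box mm [ -7. -13.  44.]
top handle_grip 0.52 [264.  210.4] box mm [-104.  -86.   91.]
(392, 788, 3)
 t 39.72 p [0.4573 0.0966 0.2127] F [-0.   1.  -1.1] gap 0.002 gf 0.0 q6 -0.18
```

View pics/s5.png

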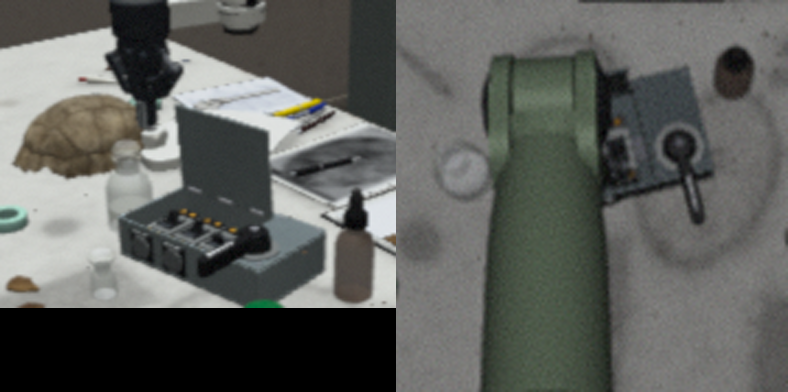

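The cover stands upright with the arm clear, and the handle is OFF. I'll swing the arm aside and use the last picture for a marked close-up of the breakers in both views.

Run:
```python
from h import *
q=np.array(get_state()["q"]);q[0]+=.8;set_joints(q)
ims=[]
for c in("top","scene"):
    f=grab_frame(c)
    for x in tip_of(c,"breaker_a_pivot")[:4]:
        w=atz(f,x["centre"],.044);b=R.from_euler("z",-A).apply(w-[BX[0],BX[1],0]);print(c,round(x["score"],2),np.round(x["centre"],1),"box mm",np.round(b*1000))
    c0=np.round(proj(f,B(0,39,60))).astype(int);k=8 
    hw,hh=(24,30)if c=="top" else (26,30)
    x0,y0=c0[0]-hw,c0[1]-hh
    im=cv2.resize(f["img"][y0:y0+2*hh,x0:x0+2*hw,::-1],None,fx=k,fy=k,interpolation=2)
    for y in(-11,39,89):
        for dx,col in((-10.4,(0,0,255)),(10.4,(0,255,0))):
            for yy in(-8,8):
                u=((proj(f,B(dx,y+yy,65.6))-[x0,y0]+.5)*k).astype(int);cv2.circle(im,tuple(int(v) for v in u),2,col,-1)
    ims.append(im)
im=np.hstack(ims);print(im.shape);cv2.imwrite("pics/s6.png",im);st()
```

```text
top 0.74 [237.7 192.9] box mm [-6. -5. 44.]
scene 0.46 [250.2 187.2] box mm [13. 10. 44.]
(480, 800, 3)
 t 41.28 p [0.2501 0.3949 0.2127] F [-0.8  0.4 -0.1] gap 0.001 gf 0.0 q6 -0.18
```

View pics/s6.png

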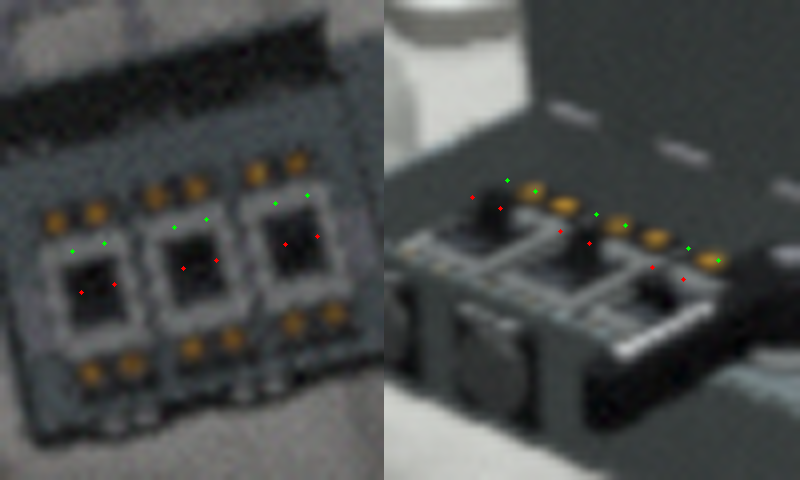

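Top view: the dark toggle windows are at (92,290), (195,265) and (295,240), about 8 mm forward of my marks, so the pivot x is about -8. In the scene view the right toggle (655,290) sits lower and further forward than its neighbours' pattern, so it looks like the tripped one. I'll check that numerically.

Run:
```python
from h import *
xs=np.arange(-44,40,4)
print("x    ",xs.tolist())
for c in("top","scene"):
    f=grab_frame(c);g=cv2.GaussianBlur(cv2.cvtColor(f["img"],cv2.COLOR_RGB2GRAY),(0,0),.6).astype(np.float32)
    z=60
    for y in(89,39,-11):
        P=np.array([[proj(f,B(x,y+d,z)) for d in(-5,0,5)] for x in xs],np.float32)
        v=cv2.remap(g,P[...,0].copy(),P[...,1].copy(),1).mean(1);print(c,y,v.round().astype(int).tolist())
```

```text
x     [-44, -40, -36, -32, -28, -24, -20, -16, -12, -8, -4, 0, 4, 8, 12, 16, 20, 24, 28, 32, 36]
top 89 [58, 78, 96, 96, 73, 48, 33, 28, 25, 23, 23, 27, 51, 82, 95, 86, 66, 55, 53, 52, 58]
top 39 [61, 81, 98, 97, 75, 50, 34, 30, 26, 22, 20, 26, 50, 81, 97, 89, 69, 59, 55, 52, 56]
top -11 [59, 76, 95, 98, 78, 51, 33, 26, 23, 25, 31, 36, 53, 81, 96, 91, 71, 56, 53, 53, 57]
scene 89 [114, 100, 80, 67, 58, 50, 42, 33, 27, 25, 29, 38, 48, 56, 69, 78, 76, 68, 61, 58, 58]
scene 39 [107, 94, 77, 68, 61, 53, 46, 40, 34, 29, 30, 40, 52, 60, 69, 74, 67, 61, 58, 58, 58]
scene -11 [114, 102, 83, 69, 53, 35, 24, 27, 43, 68, 93, 105, 99, 84, 81, 84, 78, 65, 57, 53, 53]
```

The right breaker (y=-11) is confirmed OFF, with pivot x about -8.5. I'll push it over.

Run:
```python
from h import *
od=down(A+np.pi/2)
mp(B(-45,-11,180),od);st()
print(ml(B(-45,-11,57),.2,uf=6));st()
print(ml(B(-12,-11,57),.05,uf=11));st()
ml(B(-25,-11,57),.15);ml(B(-45,-11,190),.3);st()
mp(B(-120,30,200),od)
q=np.array(get_state()["q"]);q[0]+=.7;set_joints(q)
xs=np.arange(-44,40,4)
for c in("top","scene"):
    f=grab_frame(c);g=cv2.GaussianBlur(cv2.cvtColor(f["img"],cv2.COLOR_RGB2GRAY),(0,0),.6).astype(np.float32)
    for y in(89,39,-11):
        P=np.array([[proj(f,B(x,y+d,60)) for d in(-5,0,5)] for x in xs],np.float32)
        v=cv2.remap(g,P[...,0].copy(),P[...,1].copy(),1).mean(1);print(c,y,v.round().astype(int).tolist())
st()
```

```text
t 42.98 p [0.5121 0.0528 0.1591] F [-1. -0. -0.] gap 0.003 gf 0.0 q6 -0.27
False
 t 43.75 p [0.513  0.0524 0.0367] F [0.2 0.1 0.5] gap -0.001 gf 0.0 q6 -0.27
True
 t 44.35 p [0.5404 0.0583 0.0357] F [-2.1 -0.8  3.3] gap -0.001 gf 1.4 q6 -0.26
 t 45.2 p [0.5129 0.0519 0.1696] F [ 0.5 -0.5 -0. ] gap -0.001 gf 0.0 q6 -0.27
top 89 [60, 80, 98, 97, 74, 47, 34, 29, 25, 22, 22, 29, 52, 82, 96, 87, 67, 57, 55, 51, 55]
top 39 [62, 80, 97, 98, 76, 50, 35, 30, 27, 23, 20, 26, 49, 80, 96, 89, 69, 58, 54, 53, 56]
top -11 [58, 75, 96, 98, 78, 52, 37, 31, 25, 21, 21, 27, 46, 76, 96, 93, 71, 56, 54, 54, 58]
scene 89 [115, 101, 80, 66, 59, 51, 44, 36, 28, 25, 29, 37, 46, 56, 69, 78, 77, 69, 61, 59, 58]
scene 39 [108, 94, 77, 68, 61, 53, 47, 41, 33, 29, 31, 42, 53, 61, 70, 75, 68, 63, 59, 58, 58]
scene -11 [115, 102, 84, 71, 60, 51, 45, 38, 32, 28, 28, 35, 47, 61, 75, 83, 78, 66, 58, 54, 53]
 t 46.88 p [0.2805 0.333  0.1778] F [ 0.7  0.6 -0.7] gap 0.0 gf 0.0 q6 -0.22
```

All three profiles now match, so every toggle is ON. Next I'll close the cover: push the bow from behind, then press it down from above.

Run:
```python
from h import *
od=down(A+np.pi/2)
def br(th,dx,dz):
    a=np.deg2rad(159.6)-th; return B(62+117*np.cos(a)+dx,60,72+117*np.sin(a)+dz)
mp(B(0,60,265),od)
mp(B(135,60,250),od);st()
print(ml(br(1.5,38,-20),.25,uf=8));st()
for th in(1.3,1.05,.8,.55): print(ml(br(th,16,-20),.2,uf=25));st(th)
ml(br(.55,26,-18),.2);ml(br(.55,26,30),.25);ml(br(.6,-2,18),.25);st()
for th in(.4,.2): print(ml(br(th,0,5),.15,uf=25));st(th)
print(ml(br(0,0,1),.1,uf=14));st("end")
```

```text
t 48.76 p [0.6705 0.163  0.2281] F [-0.5 -0.3 -0.1] gap 0.004 gf 0.0 q6 -0.1
False
 t 49.25 p [0.6689 0.1615 0.1446] F [ 0.5 -0.1  0.9] gap 0.001 gf 0.0 q6 -0.1
False
1.3 t 49.62 p [0.6275 0.1514 0.1506] F [0.4 0.2 0.1] gap -0.004 gf 0.0 q6 -0.11
False
1.05 t 49.92 p [0.5986 0.1448 0.1472] F [ 0.2 -0.5  1. ] gap -0.0 gf 0.0 q6 -0.11
False
0.8 t 50.22 p [0.5709 0.1384 0.1381] F [-0.4  0.6  0.4] gap -0.005 gf 0.0 q6 -0.12
False
0.55 t 50.52 p [0.5464 0.1328 0.1231] F [ 0.4 -0.1  0. ] gap 0.003 gf 0.0 q6 -0.12
 t 51.36 p [0.5306 0.1293 0.1632] F [ 0.8 -0.3 -0.1] gap -0.004 gf 0.0 q6 -0.12
False
0.4 t 51.73 p [0.5177 0.1261 0.1359] F [-0.3 -0.2  0.4] gap 0.001 gf 0.0 q6 -0.13
False
0.2 t 52.03 p [0.5043 0.1229 0.118 ] F [ 0.8  0.1 -0.6] gap 0.0 gf 0.0 q6 -0.13
True
end t 52.35 p [0.4975 0.1209 0.0964] F [-2.5 -0.1 12.7] gap -0.0 gf 6.2 q6 -0.13
```

Run:
```python
from h import *
p0=get_state()["position"];move_l(p0+[0,0,.09],.3)
p,o=lev(0,1,off=34,z=85)
mp(p+[0,0,.1],o);st()
f=grab_frame("scene")
print([(round(r["score"],2),np.round(r["centre"],1)) for r in tip_of("scene","cover_bar")[:2]],proj(f,B(-48,65,113)))
print([(round(r["score"],2),np.round(r["centre"],1)) for r in tip_of("scene","handle_grip")[:2]],proj(f,B(-110,-95,91.5)))
print(ml(p,.25,uf=8));st()
for h in (.2,.45,.7,.95,1.2,1.4,1.5):
    p,o=lev(h,1,z=85);ml(p,.2,rot=o);st(h)
p,o=lev(1.5,1,off=35,z=85);ml(p,.2);ml(p+[0,0,.1],.3);st()
q=np.array(get_state()["q"]);q[0]+=.8;set_joints(q)
for c in("scene","top"):
    f=grab_frame(c)
    for n,b in(("handle_grip",(-35,-20,91.5)),("cover_bar",(-48,65,113))):
        print(c,n,[(round(r["score"],2),np.round(r["centre"],1)) for r in tip_of(c,n)[:2]],proj(f,B(*b)))
    j=tip_of(c,"jar");print([(round(r["score"],2),atz(f,r["centre"],0)) for r in j[:2]])
    cv2.imwrite(f"pics/fin_{c}.png",f["img"][:,:,::-1])
st()
```

```text
t 54.54 p [ 0.4706 -0.0786  0.1636] F [ 0.6 -0.3 -0. ] gap 0.003 gf 0.0 q6 -2.12
[(0.59, array([225. , 169.2]))] [223.55951449 169.42227926]
[(0.75, array([250.5, 197.7]))] [248.24312747 198.21486785]
False
 t 55.24 p [ 0.471  -0.0788  0.0644] F [0.2 0.4 0.8] gap -0.001 gf 0.0 q6 -2.12
0.2 t 55.59 p [ 0.4635 -0.0519  0.0659] F [ 0.3 -3.5  2.6] gap 0.002 gf 1.5 q6 -1.87
0.45 t 55.99 p [ 0.4595 -0.0314  0.0648] F [ 0.4 -2.6  2.2] gap 0.002 gf 1.1 q6 -1.58
0.7 t 56.39 p [ 0.4603 -0.0102  0.064 ] F [-0.6 -0.8  0.8] gap -0.001 gf 0.4 q6 -1.29
0.95 t 56.79 p [0.4671 0.0092 0.0639] F [-0.6 -0.1 -0.6] gap 0.0 gf 0.0 q6 -0.99
1.2 t 57.19 p [0.4784 0.0262 0.0639] F [ 0.   0.2 -0. ] gap -0.0 gf 0.0 q6 -0.7
1.4 t 57.54 p [0.4902 0.0375 0.0639] F [-0.5  0.8  0.6] gap -0.0 gf 0.0 q6 -0.48
1.5 t 57.79 p [0.497  0.0422 0.0639] F [0.7 0.7 0.1] gap -0.0 gf 0.0 q6 -0.37
 t 58.52 p [0.4852 0.0384 0.1651] F [-1.2 -1.  -0.8] gap -0.001 gf 0.0 q6 -0.37
scene handle_grip [(0.72, array([247.6, 181.4]))] [246.58852218 181.76330118]
scene cover_bar [(0.56, array([222.1, 170. ]))] [223.55951449 169.42227926]
[(0.64, array([ 0.42507883, -0.20312067,  0.        ]))]
top handle_grip [(0.73, array([241.3, 196.7]))] [242.70355723 196.80888042]
top cover_bar [(0.82, array([221.3, 204.2]))] [220.95912852 204.26866876]
[(0.6, array([ 0.42246775, -0.19428572,  0.        ]))]
 t 60.33 p [0.3109 0.3746 0.1652] F [ 0.1  0.1 -0.2] gap 0.004 gf 0.0 q6 -0.37
```

Handle at ON, cover bar where it lies when closed, jar upright and clear. Handing in.

```bash
python3 -c "
from h import *
print(sign_off());st()"
```

```text
the job is handed in; nothing more can be done
None
the job is handed in; nothing more can be done
```

I handed the job in at about 60 s of the 72 s allowed. By the last camera checks the jar stood clear of the handle, the cover was shut and the handle back at ON; all three toggles read ON before the cover closed. The judge's verdict was not shown.

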